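# Hang the full-scale weight on the load cell and prove the hook with a gentle tug

## Task

Get the load cell ready for its dead-weight check: take the largest of the three weights out of the wooden block and hang it by its handle loop on the load cell's hook. With it still in your grip, tug it down gently, some 8 N beyond its own weight, and keep pulling for a good half second to be sure that it is seated and held, without overloading the cell; only then let go and leave it hanging free and still. The two other weights stay in their wells.

Things in the scene. Friction and masses are not known exactly. Their poses are not given: they have to be found in the camera images.
- weight_large_bail (a point): largest steel weight, a 46 mm cylinder 60 mm high with an upright handle loop of 9 mm bar, 133 mm high in all, 0.4 to 0.6 kg, upright in a well of the block. Loop 40 mm wide (22 inside), straight sides, half-round bow; window 60 mm high. Point: on the axis in the window, 30 mm below the loop's top, 21 below the bow's underside; z up, side bars at y = +-15.5 mm, window faces x. Grip across the side bars from above.
- weight_medium_bail (a point): middle steel weight, a 46 mm cylinder 38 mm high with an upright handle loop of 9 mm bar, 111 mm high in all, standing in another well of the wooden block (255 x 75 x 26 mm, wells 12 mm deep, 80 mm apart). Same loop; the point is again 30 mm below the loop's top. Stays in its well.
- weight_small_bail (a point): smallest steel weight, a 46 mm cylinder 22 mm high with an upright handle loop of 9 mm bar, 95 mm high in all, in another well of the block. Same loop; the point is again 30 mm below the loop's top. Stays in its well.
- load_line (a point): point on the bench straight below the seat of the load cell's hook; z up, x points level from the hook's open end back to the column. The hook's bar axis at the seat is 166 to 194 mm above this point, as the cell was clamped by hand: the exact height is not known, see or feel it. Stay within 5 mm of the line in x. The grey base plate here is 16 mm high.
- column_foot (a point): foot of the fixed stand's 20 mm column (261 mm high), on the bench, 200 mm behind the load line; same axes. From it a steel beam load cell with a rubber bellows reaches forward to 45 mm behind the load line, top 21 mm above the seat's bar axis. Its upturned hook, 8 mm bar, goes on forward to the seat and ends 22 mm before it in a 45 degree tip, bar axis 12 mm above the seat's.
- load_cell (a joint): downward deflection of the hook in m, 0 when empty: a spring of 3000 N/m (1 mm per 3 N on the hook, the weight's own 4 to 6 N included), overload stop at 8 mm. More than 19.5 N (6.5 mm) harms the cell. A sound tug brings the hook's whole load to 10 to 18 N, best about 13 N. The reading is too noisy to judge the tug by: feel the force.

How it is judged:
By the outcome, as a careful person would: the job done as asked, in the order asked, and still so for the second after the job is handed in, with the robot touching nothing.
It also fails if it takes over 61 s, if anything falls off the work surface, if the arm or the gripper's body presses on something with over 40 N, if the wrist force passes 120 N, or if a joint passes its speed limit or range.

## Robot

A 6-joint arm with a two-finger parallel gripper is mounted at the origin on a cart in front of the work surface, level with it; the furniture and walls round the work are solid. World frame = base frame: x ahead of the robot, y to its left, z up, the work surface at z = 0. Lengths are in m, angles in degrees, forces in N, time in s.
With the tool pointing down it reaches from about 0.4 to 0.825 m from the base axis. Payload 7 kg.
Tool frame: the origin (TCP) lies midway between the tips of the shut fingers; the grasp point (between the pads) lies r.hold_point_z behind it (r.hold_point_z is the distance from the TCP to the grasp point, in m); z points along the fingers, x is the direction in which the jaws open and shut, and the axes are right-handed (so a half turn about z gives the same grasp; the last joint's range is limited). The gripper opens to 88 mm and grips with 3 to 60 N. Pads are 19 mm wide; open, the fingers measure 130 mm over their backs; the gripper's body (78 mm by 193 mm) begins 47 mm behind the grasp point.
Start: joints at [-58.722, 20.546, 0.682, 0, -70.136, -16.507], TCP at [0.172, -0.653, 0.227] pointing down, gripper open.
Joint ranges: [-176.03, 176.03], [-82.01, 121.73], [-58.28, 71.71], [-173.87, 95.51], [-174.79, -0.11], [-173.66, 173.66]. Speed limits (degrees/s): [136.94, 136.94, 172.46, 180, 180, 180].

## Interface

Orientations are given as [roll, pitch, yaw] about the fixed x, y, z axes, in that order (R = Rz(yaw) Ry(pitch) Rx(roll)).
In Python, from plant import get_state, viewer, close_job, r gives the robot as it stands.
- The arm moves only by the tool apply_moves, never from a script. Its argument "plan" is a list of rows, each a list of 3 entries, a list of its own where there are three numbers: the closure in counts, from 0 (fully open) to 255 (shut), then the shift along the tool's x, y, z in units of 50 mm (1.0 is 50 mm), then the turn about the tool's z in units of 6 degrees (1.0 is 6 degrees). A call has 1 to 12 rows; each row shifts and turns the commanded pose from where the row before left it, along the tool's axes as they then stand; what a row does not reach is not made up. A row lasts 1/8 s, in which the tool goes at most 62.5 mm and 10.7 degrees, less where a joint would pass 70% of its speed; a pose out of reach is approached as far as the arm can. A call is refused whole if a number of a shift passes 1 or a number of a turn 1, either way. A call with a gripper value outside its range is refused whole. The fingers move at their own pace and stop on an object; "squeeze" is the grip in N (left out, the last holds). Time passes only in rows, so rows that do not move let the fingers close. It gives the time, the measured TCP pose, the force and the opening at its end, in the units of the state.
- get_state(): the state, without advancing time (a new reading comes with each control period).
- viewer.capture(name): name is "scene" or "top"; returns a dict with "frame" (384x512x3 uint8, blue, green, red), "K" (3x3 intrinsics, pixels), "R" (3x3) and "t" (3): a world point X has camera coordinates R X + t. Camera axes: x right, y down, z forward; pixel columns grow to the right and rows downward; lengths in m; the calibration is good to about 2 mm. A picture is of the moment at which its call begins. There is no depth.
- close_job(): hands the job in, once; it reports no verdict.
The state is a dict: "time_s": time; "joints": joint angles; "qd": joint speeds; "joint_torque": joint torques, N m; "tcp_pos": TCP position; "eef_rot": TCP orientation; "contact_force": force on the tool from outside, world axes, zero at the start; "moment": the same for the moment, N m; "gripper_width": finger opening in m.
Only numpy, scipy, OpenCV 4.12 (cv2) and the standard library are available. Lean on these libraries where they do the work, as an engineer would, in place of code of your own. Each camera call takes 0.05 s, during which the arm holds its last target.

## Working session

There is one attempt and no reset: what is moved stays moved. The work goes in short steps, Python scripts to look and compute and a tool call to move; the robot and the scene stay as the last step left them, time stands still between calls to the robot, and variables do not carry over. Pictures are saved under pics/ and viewed, and the job is handed in when it is done.

Besides the shell and the picture viewer there is one more tool, called after "Emit:" as name(argument=value, ...) on one line, values as JSON. apply_moves: Moves the arm, as the interface text tells. Its arguments: {"type":"object","properties":{"plan":{"type":"array","items":{"type":"array"}},"squeeze":{"type":"number"}},"required":["plan"]}

```bash
ls; mkdir -p pics; python3 - <<'E'
from plant import get_state, viewer, r
import cv2
print(get_state()); print(r.hold_point_z)
for n in("scene","top"):
    c=viewer.capture(n); cv2.imwrite(f"pics/{n}0.png",c["frame"]); print(n,c["K"].tolist(),c["R"].tolist(),c["t"].tolist())
E
```

```text
pics
{'time_s': 0.0, 'joints': array([-5.87215040e+01,  2.05901784e+01,  6.35849388e-01, -2.04568165e-02,
       -7.01363190e+01, -1.65067905e+01]), 'qd': array([-0.07368024,  0.04112185, -0.0222058 , -0.14315732, -0.06601633,
        0.09372271]), 'joint_torque': array([-1.02944472e-03, -5.82719135e+01,  2.93062520e+01,  6.99750960e+00,
        7.18108247e-03, -1.74042757e-04]), 'tcp_pos': array([ 0.17196069, -0.65223603,  0.22565158]), 'eef_rot': array([-1.79992680e+02, -9.23765514e-02,  1.04764733e+02]), 'contact_force': array([0.59527358, 0.2950506 , 0.40963276]), 'moment': array([-0.03409473,  0.02237769,  0.00411594]), 'gripper_width': 0.08737901585101138}
0.0188
scene [[457.5265110783389, 0.0, 254.55082816354061], [0.0, 457.5265110783389, 199.85053607570472], [0.0, 0.0, 1.0]] [[-0.6979951067107565, -0.7159102085158472, 0.016595311103921945], [-0.4647462073788469, 0.43524193886381946, -0.7710871658775296], [0.5448061983263564, -0.5459276765258008, -0.6365132977937875]] [0.45864034376942653, 0.32914843418046597, 1.0454786575536783]
top [[398.14776816877634, 0.0, 258.596686286174], [0.0, 398.14776816877634, 195.40201317482556], [0.0, 0.0, 1.0]] [[0.00927051962612898, -0.9999557308507794, 0.00161052927486584], [-0.9872800509434754, -0.009408626327876854, -0.15871225144793027], [0.15872037825972515, -0.00011869838258035521, -0.9873235677506051]] [0.06365518297380768, 0.5899479600554685, 1.092474558762878]
```

View pics/scene0.png

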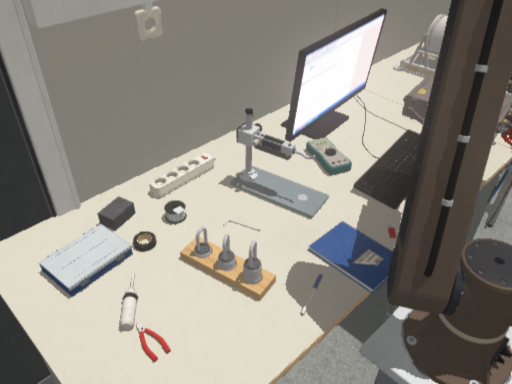

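View pics/top0.png

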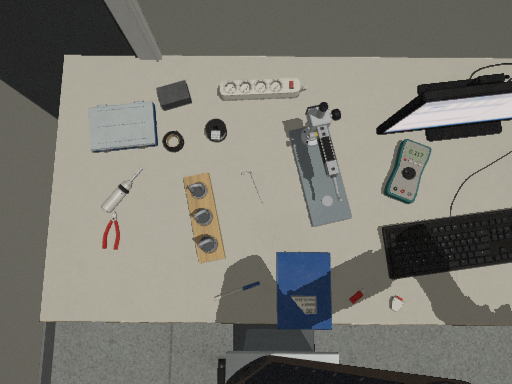

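The scene view shows the block at about (227,265), with the largest weight nearest the robot at (253,262). The column is at about (248,150), with the hook near (310,153). The top view shows the block at about (204,217) and the hook tip near (340,195). I'll zoom in on both.

```bash
python3 - <<'E'
import cv2
a=cv2.imread("pics/scene0.png");b=cv2.imread("pics/top0.png")
def z(im,x0,y0,w,h,s,n):
    cv2.imwrite(n,cv2.resize(im[y0:y0+h,x0:x0+w],None,fx=s,fy=s,interpolation=cv2.INTER_CUBIC))
z(a,170,215,120,90,6,"pics/z1.png");z(a,225,100,120,120,5,"pics/z2.png")
z(b,175,165,60,105,5,"pics/z3.png");z(b,285,90,75,140,4,"pics/z4.png")
E
```

```text
(no output)
```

View pics/z1.png

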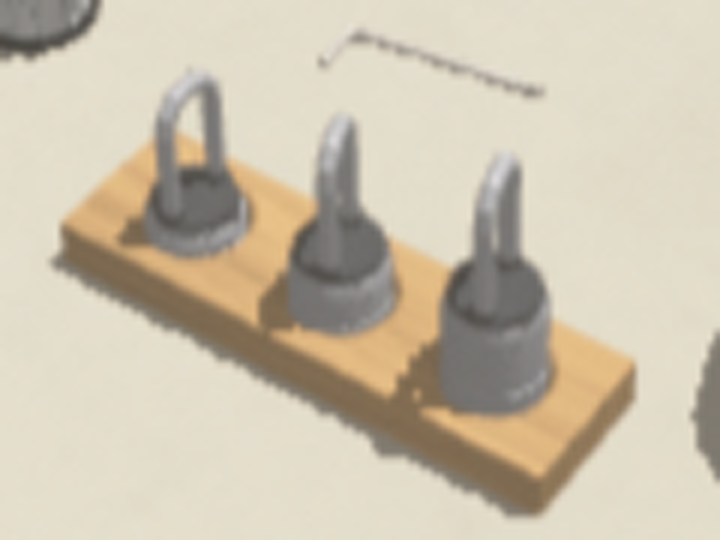

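View pics/z2.png

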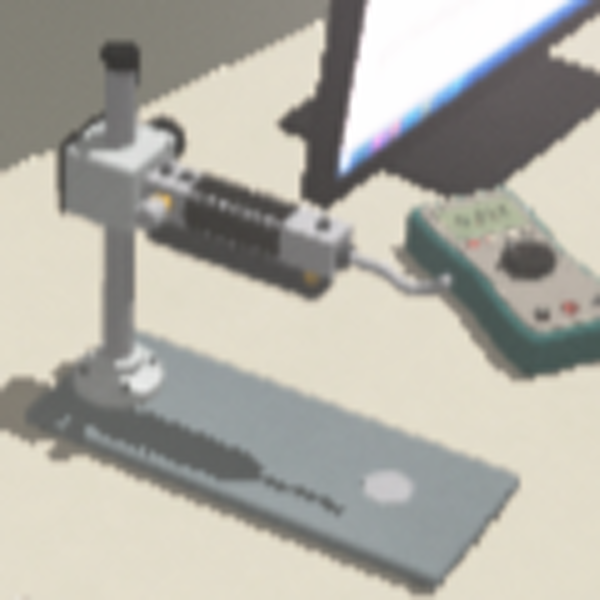

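View pics/z3.png

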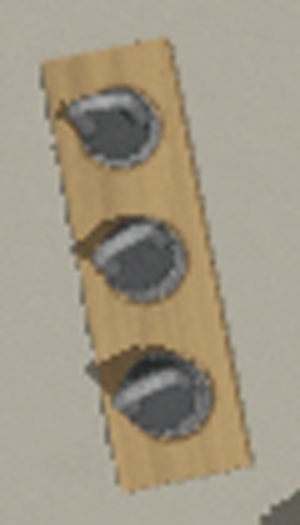

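View pics/z4.png

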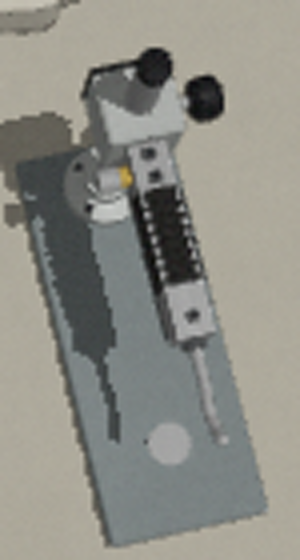

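```bash
cat > h.py <<'E'
import numpy as np, cv2
Ks=np.array([[457.5265110783389,0,254.55082816354061],[0,457.5265110783389,199.85053607570472],[0,0,1]])
Rs=np.array([[-0.6979951067107565,-0.7159102085158472,0.016595311103921945],[-0.4647462073788469,0.43524193886381946,-0.7710871658775296],[0.5448061983263564,-0.5459276765258008,-0.6365132977937875]])
ts=np.array([0.45864034376942653,0.32914843418046597,1.0454786575536783])
Kt=np.array([[398.14776816877634,0,258.596686286174],[0,398.14776816877634,195.40201317482556],[0,0,1]])
Rt=np.array([[0.00927051962612898,-0.9999557308507794,0.00161052927486584],[-0.9872800509434754,-0.009408626327876854,-0.15871225144793027],[0.15872037825972515,-0.00011869838258035521,-0.9873235677506051]])
tt=np.array([0.06365518297380768,0.5899479600554685,1.092474558762878])
C={'s':(Ks,Rs,ts),'t':(Kt,Rt,tt)}
def ray(c,p):
    K,R,t=C[c]; d=R.T@np.linalg.inv(K)@np.array([p[0],p[1],1.]); return -R.T@t,d/np.linalg.norm(d)
def onz(c,p,z):
    o,d=ray(c,p); return o+d*(z-o[2])/d[2]
def tri(ps,pt):
    o1,d1=ray('s',ps);o2,d2=ray('t',pt)
    a,b=np.linalg.lstsq(np.c_[d1,-d2],o2-o1,rcond=None)[0]
    return (o1+a*d1+o2+b*d2)/2, np.linalg.norm(o1+a*d1-o2-b*d2)
def proj(c,X):
    K,R,t=C[c]; q=K@(R@np.array(X)+t); return q[:2]/q[2]
def unz(p,o,s): return ((p[0]+.5)/s-.5+o[0],(p[1]+.5)/s-.5+o[1])
E
python3 - <<'E'
from h import *
np.set_printoptions(precision=4,suppress=True)
z1=lambda *p:unz(p,(170,215),6);z2=lambda *p:unz(p,(225,100),5);z3=lambda *p:unz(p,(175,165),5);z4=lambda *p:unz(p,(285,90),4)
print('cams',ray('s',(0,0))[0],ray('t',(0,0))[0])
print('disc s',onz('s',z2(388,486),.016),'t',onz('t',z4(169,444),.016))
print('tip',tri(z2(446,281),z4(222,440)))
print('beamfront topcorner? rod exit',tri(z2(355,262),z4(197,343)))
# large: cyl top disc centre z=.074
print('cyltop s',onz('s',z1(497,292),.074),'t',onz('t',z3(167,402),.074))
print('bow apex',tri(z1(502,158),z3(152,390)))
print('bow ends top z=.13', onz('t',z3(122,404),.13),onz('t',z3(185,380),.13))
# block corners, top z=.026
print('block t',[onz('t',z3(*p),.026) for p in((42,62),(170,40),(252,464),(122,490))])
print('block s',[onz('s',z1(*p),.026) for p in((62,230),(160,135),(635,365),(540,480))])
# plate
print('plate t',[onz('t',z4(*p),.016) for p in((112,545),(267,508),(18,162))])
print('plate s',[onz('s',z2(*p),.016) for p in((433,580),(518,482))])
# masks
b=cv2.imread('pics/top0.png'); hsv=cv2.cvtColor(b,cv2.COLOR_BGR2HSV)
m=cv2.inRange(hsv,(8,80,60),(25,255,255));m[:, :175]=0;m[:,235:]=0;m[:165]=0;m[270:]=0
cs,_=cv2.findContours(m,0,2);c=max(cs,key=cv2.contourArea)
bx=cv2.boxPoints(cv2.minAreaRect(c)); print('block box',[onz('t',p,.026) for p in bx])
P=[onz('t',p,.026)[:2] for p in bx]; print([np.linalg.norm(P[i]-P[i-1]) for i in range(4)], np.mean(P,0))
E
```

```text
cams [-0.0965  0.7558  0.9117] [0.4085 0.0693 1.1722]
disc s [ 0.5795 -0.1309  0.016 ] t [ 0.5807 -0.1314  0.016 ]
tip (array([ 0.5593, -0.1374,  0.1762]), np.float64(0.000967190486526454))
beamfront topcorner? rod exit (array([ 0.6223, -0.1269,  0.1638]), np.float64(0.006442379405234277))
cyltop s [0.4485 0.2124 0.074 ] t [0.4461 0.2065 0.074 ]
bow apex (array([0.451 , 0.2065, 0.1448]), np.float64(0.0031315752914009023))
bow ends top z=.13 [0.443  0.2228 0.13  ] [0.4557 0.1904 0.13  ]
block t [array([0.6453, 0.2917, 0.026 ]), array([0.6593, 0.2169, 0.026 ]), array([0.4132, 0.1631, 0.026 ]), array([0.398 , 0.2365, 0.026 ])]
block s [array([0.6386, 0.2956, 0.026 ]), array([0.656 , 0.2264, 0.026 ]), array([0.4098, 0.1678, 0.026 ]), array([0.3941, 0.2399, 0.026 ])]
plate t [array([ 0.5061, -0.0886,  0.016 ]), array([ 0.5342, -0.202 ,  0.016 ]), array([ 0.7949, -0.0212,  0.016 ])]
plate s [array([ 0.5029, -0.0837,  0.016 ]), array([ 0.5265, -0.1933,  0.016 ])]
block box [array([0.6446, 0.294 , 0.026 ]), array([0.6606, 0.2176, 0.026 ]), array([0.4124, 0.1628, 0.026 ]), array([0.3974, 0.2368, 0.026 ])]
[np.float64(0.2536885196847093), np.float64(0.07805832688610373), np.float64(0.25418612684111663), np.float64(0.07544660942181843)] [0.5287 0.2278]
```

```bash
python3 - <<'E'
from h import *
np.set_printoptions(precision=1,suppress=True)
for cx,cy in((.449,.208),):
  for yaw in(12,21,30):
    a=np.radians(yaw+90);u=np.array([np.cos(a),np.sin(a),0])*.0155
    c=np.array([cx,cy,0])
    f=lambda cam,X,o,s:((proj(cam,X)-o+.5)*s-.5)
    print(yaw)
    for n,z in(('base',.074),('shoulder',.127)):
        for sg in(1,-1):
            X=c+sg*u+[0,0,z]
            print(n,sg,'s',f('s',X,(170,215),6),'t',f('t',X,(175,165),5))
    X=c+[0,0,.1425]; print('apex s',f('s',X,(170,215),6),'t',f('t',X,(175,165),5)) 
    X=c+[0,0,.074]; print('cyl s',f('s',X,(170,215),6),'t',f('t',X,(175,165),5)) 
a=cv2.imread('pics/scene0.png')[235:285,235:270];b=cv2.imread('pics/top0.png')[228:260,190:225]
cv2.imwrite('pics/z5.png',np.hstack([cv2.resize(a,(350,500),interpolation=4),cv2.resize(b,(437,400),interpolation=4)] if 0 else [cv2.resize(a,(385,550),interpolation=4),np.vstack([cv2.resize(b,(385,352),interpolation=4),np.zeros((198,385,3),np.uint8)])]))
E
```

```text
12
base 1 s [482.7 309. ] t [136.5 402.4]
base -1 s [524.7 263. ] t [192.2 391. ]
shoulder 1 s [484.1 218. ] t [122.4 398.7]
shoulder -1 s [527.3 172.2] t [180.9 386.9]
apex s [506.5 167.3] t [147.7 391.6]
cyl s [503.9 285.8] t [164.3 396.7]
21
base 1 s [487.9 311.2] t [137.6 406.7]
base -1 s [519.5 260.8] t [191.  386.7]
shoulder 1 s [489.4 220.2] t [123.5 403.3]
shoulder -1 s [522.  170.1] t [179.7 382.3]
apex s [506.5 167.3] t [147.7 391.6]
cyl s [503.9 285.8] t [164.3 396.7]
30
base 1 s [493.5 312.8] t [139.4 410.7]
base -1 s [514.  259.3] t [189.2 382.7]
shoulder 1 s [495.2 221.8] t [125.4 407.5]
shoulder -1 s [516.3 168.5] t [177.8 378.1]
apex s [506.5 167.3] t [147.7 391.6]
cyl s [503.9 285.8] t [164.3 396.7]
```

View pics/z5.png

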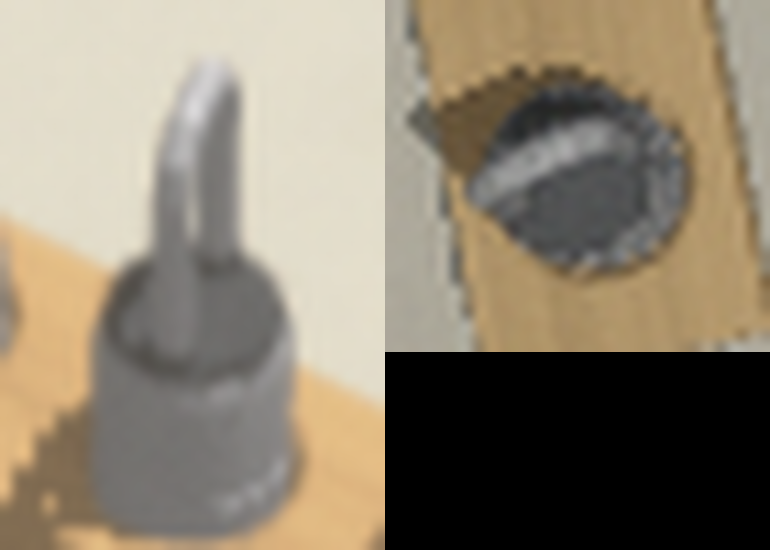

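Emit:
apply_moves(plan=[[0,[0.3,0.4,0],0],[0,[0.6,0.75,0],0],[0,[0.6,0.75,0],0],[0,[0.6,0.75,0],0],[0,[0.6,0.75,0],0],[0,[0.6,0.75,0],0],[0,[0.6,0.75,0],0],[0,[0.6,0.75,0],0],[0,[0.6,0.75,0],0],[0,[0.4,0.6,0],0],[0,[0,0,0],0]])

```text
time_s: 1.48
tcp_pos: [0.4416, -0.2951, 0.2265]
eef_rot: [180.0, -0.0, 105.0]
contact_force: [-0.1, 0.0, -0.5]
gripper_width: 0.0875
```

Emit:
apply_moves(plan=[[0,[0.5,0.2,0],0],[0,[0.8,0.2,0],0],[0,[0.8,0.2,0],0],[0,[0.8,0.2,0],0],[0,[0.8,0.2,0],0],[0,[0.8,0.2,0],0],[0,[0.8,0.2,0],0],[0,[0.8,0.2,0],0],[0,[0.8,0.2,0],0],[0,[0.8,0.2,0],0],[0,[0.8,0.2,0],0],[0,[0.8,0.2,0],0]])

```text
time_s: 2.98
tcp_pos: [0.4372, 0.1835, 0.2266]
eef_rot: [180.0, -0.0, 104.8]
contact_force: [0.9, 0.8, -0.6]
gripper_width: 0.0875
```

Emit:
apply_moves(plan=[[0,[0,0,0],-0.8],[0,[0,0,0],-0.7],[0,[0,0,0],0],[0,[0,0,0],0]])

```text
time_s: 3.48
tcp_pos: [0.4377, 0.1823, 0.2265]
eef_rot: [-180.0, -0.0, 113.7]
contact_force: [-1.1, 0.3, 0.8]
gripper_width: 0.0879
```

Emit:
apply_moves(plan=[[0,[0.2,0.23,0],0],[0,[0.19,0.23,0.2],0],[0,[0,0,0.5],0],[0,[0,0,0.2],0],[0,[0,0,0],0],[0,[0,0,0],0]])

```text
time_s: 4.22
tcp_pos: [0.4515, 0.2101, 0.1821]
eef_rot: [180.0, -0.0, 113.8]
contact_force: [-0.3, -0.4, 0.4]
gripper_width: 0.0874
```

```bash
cat > snap.py <<'E'
import sys,cv2,numpy as np
from plant import viewer,get_state
# snap name sx sy w h  tx ty w h
n=sys.argv[1];v=list(map(int,sys.argv[2:]))
ims=[]
for cam,(x,y,w,h) in(("scene",v[:4]),("top",v[4:8])):
    f=viewer.capture(cam)["frame"];cv2.imwrite(f"pics/{n}_{cam}.png",f)
    s=min(390/w,590/h);c=cv2.resize(f[y:y+h,x:x+w],None,fx=s,fy=s,interpolation=cv2.INTER_CUBIC)
    print(cam,'scale',round(s,3))
    p=np.zeros((590,395,3),np.uint8);p[:c.shape[0],:c.shape[1]]=c[:590,:395];ims.append(p)
cv2.imwrite(f"pics/{n}.png",np.hstack(ims))
s=get_state()
for k in('time_s','tcp_pos','eef_rot','contact_force','gripper_width'):print(k,np.round(s[k],4))
E
python3 snap.py a 190 190 120 130 165 160 80 110
```

```text
scene scale 3.25
top scale 4.875
time_s 4.325
tcp_pos [0.4515 0.2101 0.1823]
eef_rot [ 1.799244e+02 -2.300000e-02  1.137723e+02]
contact_force [-1.1526 -0.4867 -0.8769]
gripper_width 0.0875
```

View pics/a.png

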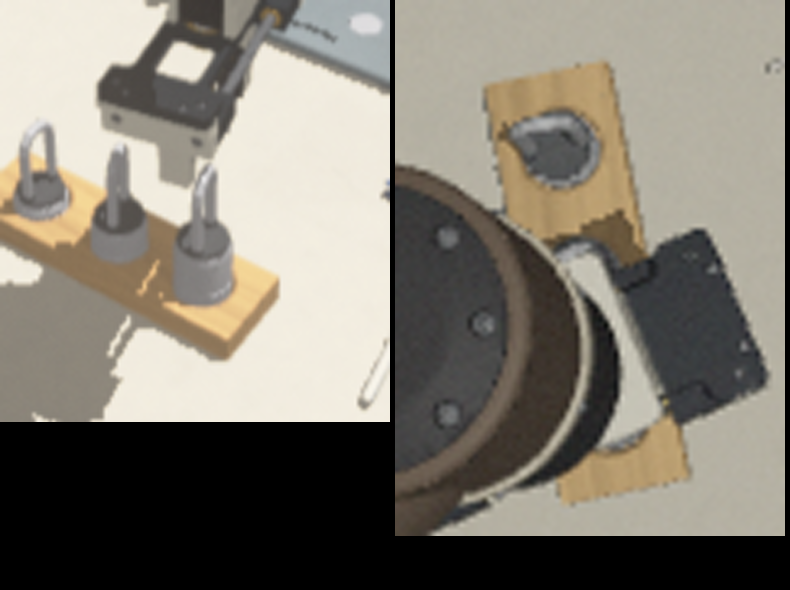

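```bash
python3 - <<'E'
from h import *
a=np.radians(113.8);u=np.array([np.cos(a),np.sin(a),0])
T=np.array([.4515,.2101,.182])
for n,X in(('tcp',T),('tip+in',T+.044*u),('tip+out',T+.065*u),('tip-',T-.044*u),('low tcp',T-[0,0,.04])):
    print(n,((proj('s',X)-(190,190)+.5)*3.25-.5).round(), ((proj('t',X)-(165,160)+.5)*4.875-.5).round())
E
```

```text
tcp [205. 132.] [178. 398.]
tip+in [182. 172.] [ 98. 433.]
tip+out [170. 192.] [ 59. 449.]
tip- [228.  94.] [259. 364.]
low tcp [205. 172.] [189. 401.]
```

The zoomed scene view has the bow of the large weight at about (207,168). The TCP axis projects there too, at (205,172), so the gripper is centred. I'll descend and grip.

Emit:
apply_moves(plan=[[0,[0,0,0.3],0],[0,[0,0,0.5],0],[0,[0,0,0.4],0],[0,[0,0,0.3],0],[0,[0,0,0.12],0],[0,[0,0,0],0],[0,[0,0,0],0]])

```text
time_s: 5.2
tcp_pos: [0.4514, 0.2102, 0.1012]
eef_rot: [179.9, -0.0, 113.8]
contact_force: [0.5, 0.0, 0.3]
gripper_width: 0.0878
```

Emit:
apply_moves(squeeze=30, plan=[[110,[0,0,0],0],[110,[0,0,0],0],[150,[0,0,0],0],[180,[0,0,0],0],[180,[0,0,0],0],[180,[0,0,0],0],[180,[0,0,0],0],[180,[0,0,0],0]])

```text
time_s: 6.2
tcp_pos: [0.4511, 0.21, 0.1006]
eef_rot: [180.0, -0.0, 113.8]
contact_force: [-0.8, 2.6, -0.8]
gripper_width: 0.0389
```

Width is 39 mm, about the 40 mm loop. Lifting.

Emit:
apply_moves(plan=[[200,[0,0,-0.1],0],[200,[0,0,-0.2],0],[200,[0,0,-0.4],0],[200,[0,0,-0.6],0],[200,[0,0,-0.6],0],[200,[0,0,-0.5],0],[200,[0,0,-0.3],0],[200,[0,0,0],0],[200,[0,0,0],0]])

```text
time_s: 7.32
tcp_pos: [0.4504, 0.2094, 0.2344]
eef_rot: [-179.9, 0.0, 113.8]
contact_force: [-0.3, 0.4, -5.1]
gripper_width: 0.0392
```

```bash
python3 snap.py b 170 150 140 160 165 140 80 120
```

```text
scene scale 2.786
top scale 4.875
time_s 7.425
tcp_pos [0.4505 0.2094 0.2344]
eef_rot [-1.798789e+02  3.430000e-02  1.137619e+02]
contact_force [-0.6125 -0.2853 -5.7058]
gripper_width 0.0394
```

View pics/b.png

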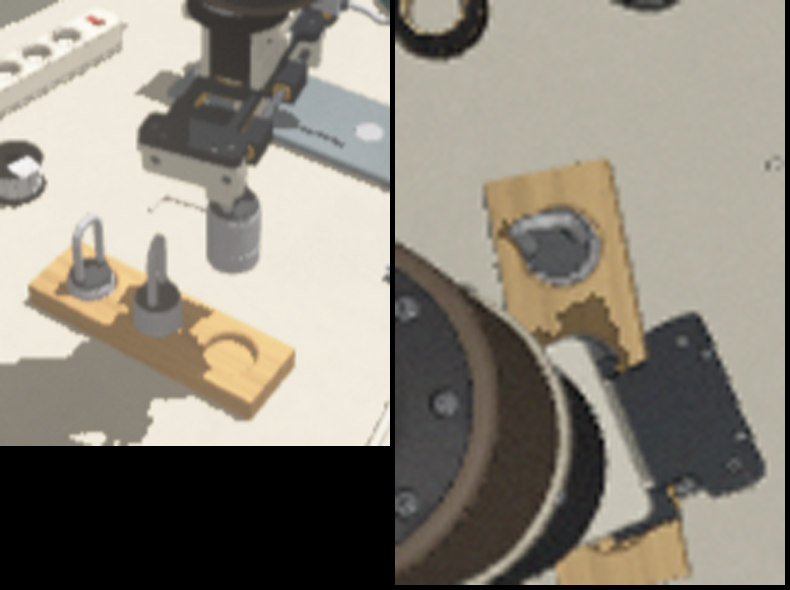

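The scene view shows the large weight lifted, upright in the jaws at zoomed (233,235). Its well is empty and the others are undisturbed. Next I'll check where the axis sits relative to the TCP.

```bash
python3 - <<'E'
from h import *
T=np.array([.4505,.2094,0])
f=lambda X:((proj('s',X)-(170,150)+.5)*2.786-.5).round(1)
for k in(-4,0,4):
    a=np.radians(23.8);o=np.array([np.cos(a),np.sin(a),0])*k/1000
    print(k,'mid',f(T+o+[0,0,.178]),'top',f(T+o+[0,0,.208]),'bot',f(T+o+[0,0,.148]))
im=cv2.imread('pics/b_scene.png')[210:255,235:270];cv2.imwrite('pics/b2.png',cv2.resize(im,None,fx=12,fy=12,interpolation=4))
E
```

```text
-4 mid [237.6 229.4] top [238.2 202.7] bot [237.  255.1]
0 mid [233.1 228.1] top [233.7 201.5] bot [232.6 253.8]
4 mid [228.7 226.8] top [229.2 200.2] bot [228.2 252.5]
```

View pics/b2.png

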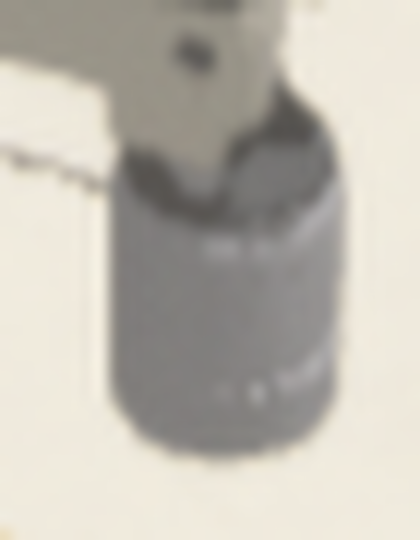

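Emit:
apply_moves(plan=[[200,[-0.3,-0.08,0],0],[200,[-0.6,-0.16,0],0],[200,[-0.7,-0.18,0],0],[200,[-0.7,-0.18,0],0],[200,[-0.7,-0.18,0],0],[200,[-0.7,-0.18,0],0],[200,[-0.7,-0.18,0],0],[200,[-0.7,-0.18,0],0],[200,[-0.7,-0.18,0],0],[200,[-0.6,-0.17,0],0],[200,[-0.4,-0.12,0],0],[200,[-0.2,-0.06,0],0]])

```text
time_s: 8.93
tcp_pos: [0.5069, -0.1493, 0.2349]
eef_rot: [-179.9, -0.0, 113.7]
contact_force: [-0.6, 0.5, -5.6]
gripper_width: 0.0393
```

Emit:
apply_moves(plan=[[200,[0,0,0],0.6],[200,[0,0,0],0.6],[200,[0,0,0],0.53],[200,[0,0,0.1],0],[200,[0,0,0.3],0],[200,[0,0,0.4],0],[200,[0,0,0.25],0],[200,[0,0,0.1],0],[200,[0,0,0],0],[200,[0,0,0],0]])

```text
time_s: 10.18
tcp_pos: [0.508, -0.1478, 0.1787]
eef_rot: [179.9, 0.0, 103.4]
contact_force: [0.5, -0.4, -5.1]
gripper_width: 0.0391
```

```bash
python3 snap.py c 240 80 120 150 270 90 100 150; python3 - <<'E'
from plant import get_state
E
```

```text
scene scale 3.25
top scale 3.9
time_s 10.275
tcp_pos [ 0.5079 -0.1478  0.1787]
eef_rot [1.799360e+02 1.490000e-02 1.033998e+02]
contact_force [ 0.8531 -0.9541 -5.3325]
gripper_width 0.0393
```

View pics/c.png

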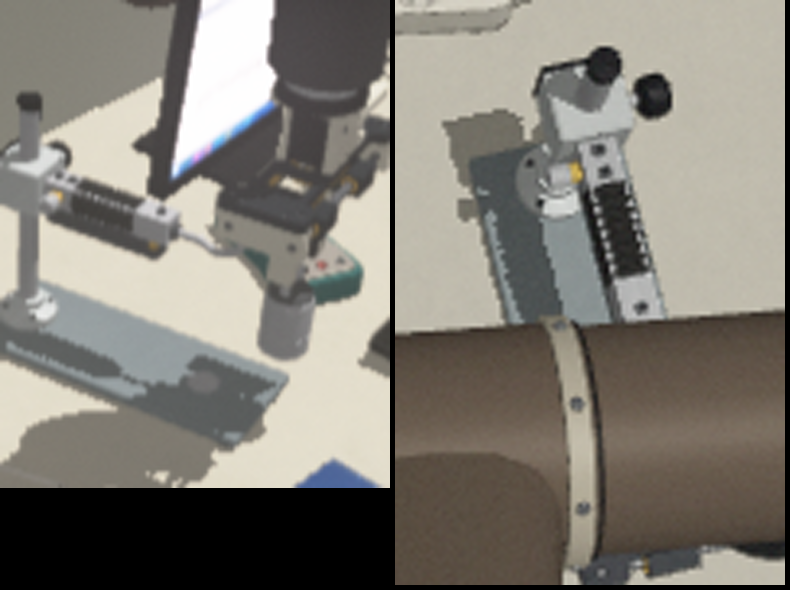

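The scene view shows the weight in front of the hook. The hook tip is at zoomed (220,250) and the fingers at (290,270), all in line. Moving in slowly.

Emit:
apply_moves(plan=[[200,[0,0.1,0],0],[200,[0,0.2,0],0],[200,[0,0.2,0],0],[200,[0,0.2,0],0],[200,[0,0.15,0],0],[200,[0,0.1,0],0],[200,[0,0,0],0]])

```text
time_s: 11.15
tcp_pos: [0.5539, -0.1367, 0.1779]
eef_rot: [-180.0, -0.0, 103.4]
contact_force: [-0.3, 0.1, -5.4]
gripper_width: 0.0394
```

Emit:
apply_moves(plan=[[200,[0,0.1,0],0],[200,[0,0.15,0],0],[200,[0,0.15,0],0],[200,[0,0.1,0],0],[200,[0,0.05,0],0],[200,[0,0,0],0]])

```text
time_s: 11.9
tcp_pos: [0.5805, -0.1304, 0.1779]
eef_rot: [-180.0, -0.0, 103.4]
contact_force: [0.1, 0.0, -4.7]
gripper_width: 0.0394
```

```bash
python3 snap.py d 240 80 120 150 270 90 100 150; python3 - <<'E'
import cv2
im=cv2.imread('pics/d_scene.png')[125:205,270:350];cv2.imwrite('pics/d2.png',cv2.resize(im,None,fx=7,fy=7,interpolation=4))
E
```

```text
scene scale 3.25
top scale 3.9
time_s 12.0
tcp_pos [ 0.5802 -0.1305  0.178 ]
eef_rot [-1.799848e+02 -4.800000e-03  1.033849e+02]
contact_force [-0.9772  0.2482 -5.2584]
gripper_width 0.0391
```

View pics/d2.png

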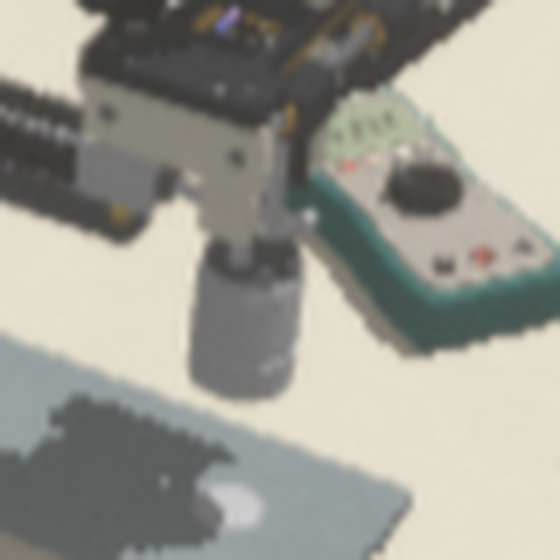

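Emit:
apply_moves(squeeze=45, plan=[[200,[0,0,0.06],0],[200,[0,0,0.1],0],[200,[0,0,0.1],0],[200,[0,0,0.04],0],[200,[0,0,0],0],[200,[0,0,0],0]])

```text
time_s: 12.75
tcp_pos: [0.5806, -0.1304, 0.1632]
eef_rot: [180.0, 0.0, 103.4]
contact_force: [-0.5, 0.4, -6.0]
gripper_width: 0.0383
```

Emit:
apply_moves(plan=[[200,[0,0,0.04],0],[200,[0,0,0.04],0],[200,[0,0,0.04],0],[200,[0,0,0],0],[200,[0,0,0],0]])

```text
time_s: 13.38
tcp_pos: [0.5805, -0.1304, 0.1571]
eef_rot: [-180.0, 0.0, 103.4]
contact_force: [-0.4, -0.4, -5.0]
gripper_width: 0.0391
```

Emit:
apply_moves(plan=[[200,[0,0,0.04],0],[200,[0,0,0.04],0],[200,[0,0,0.04],0],[200,[0,0,0],0],[200,[0,0,0],0]])

```text
time_s: 14.0
tcp_pos: [0.5805, -0.1304, 0.1511]
eef_rot: [180.0, 0.0, 103.4]
contact_force: [-0.9, 0.6, -5.5]
gripper_width: 0.039
```

Emit:
apply_moves(plan=[[200,[0,0,0.04],0],[200,[0,0,0.02],0],[200,[0,0,0],0],[200,[0,0,0],0]])

```text
time_s: 14.5
tcp_pos: [0.5805, -0.1304, 0.1481]
eef_rot: [-180.0, 0.0, 103.4]
contact_force: [0.1, 0.4, -5.7]
gripper_width: 0.039
```

Emit:
apply_moves(plan=[[200,[0,0,0.04],0],[200,[0,0,0.02],0],[200,[0,0,0],0],[200,[0,0,0],0]])

```text
time_s: 15.0
tcp_pos: [0.5805, -0.1304, 0.1451]
eef_rot: [180.0, 0.0, 103.4]
contact_force: [0.0, -0.2, -5.9]
gripper_width: 0.039
```

Emit:
apply_moves(plan=[[200,[0,0,0.04],0],[200,[0,0,0],0],[200,[0,0,0],0]])

```text
time_s: 15.38
tcp_pos: [0.5805, -0.1304, 0.143]
eef_rot: [-180.0, -0.0, 103.4]
contact_force: [-0.3, 0.2, -5.6]
gripper_width: 0.0386
```

Emit:
apply_moves(plan=[[200,[0,0,0.04],0],[200,[0,0,0],0],[200,[0,0,0],0]])

```text
time_s: 15.75
tcp_pos: [0.5804, -0.1304, 0.141]
eef_rot: [-180.0, 0.0, 103.4]
contact_force: [0.2, -0.2, -5.0]
gripper_width: 0.0391
```

Emit:
apply_moves(plan=[[200,[0,0,0.04],0],[200,[0,0,0],0],[200,[0,0,0],0]])

```text
time_s: 16.12
tcp_pos: [0.5805, -0.1305, 0.1391]
eef_rot: [-180.0, 0.0, 103.4]
contact_force: [0.2, -0.5, -5.6]
gripper_width: 0.039
```

Emit:
apply_moves(plan=[[200,[0,0,0.04],0],[200,[0,0,0],0],[200,[0,0,0],0]])

```text
time_s: 16.5
tcp_pos: [0.5805, -0.1304, 0.137]
eef_rot: [-180.0, 0.0, 103.4]
contact_force: [0.7, -0.3, -4.9]
gripper_width: 0.0385
```

Emit:
apply_moves(plan=[[200,[0,0,0.03],0],[200,[0,0,0],0],[200,[0,0,0],0]])

```text
time_s: 16.88
tcp_pos: [0.5804, -0.1304, 0.1356]
eef_rot: [-180.0, -0.0, 103.4]
contact_force: [0.8, -0.1, -5.7]
gripper_width: 0.0384
```

Emit:
apply_moves(plan=[[200,[0,0,0.02],0],[200,[0,0,0],0],[200,[0,0,0],0]])

```text
time_s: 17.25
tcp_pos: [0.5804, -0.1304, 0.1345]
eef_rot: [-180.0, -0.0, 103.4]
contact_force: [0.6, -0.0, -6.1]
gripper_width: 0.039
```

Emit:
apply_moves(plan=[[200,[0,0,0.02],0],[200,[0,0,0],0],[200,[0,0,0],0]])

```text
time_s: 17.62
tcp_pos: [0.5804, -0.1304, 0.1335]
eef_rot: [-180.0, 0.0, 103.4]
contact_force: [0.2, 0.3, -5.1]
gripper_width: 0.0388
```

```bash
python3 snap.py e 240 80 120 150 270 90 100 150; python3 - <<'E'
import cv2
im=cv2.imread('pics/e_scene.png')[125:205,270:350];cv2.imwrite('pics/e2.png',cv2.resize(im,None,fx=7,fy=7,interpolation=4))
E
```

```text
scene scale 3.25
top scale 3.9
time_s 17.725
tcp_pos [ 0.5805 -0.1304  0.1336]
eef_rot [1.799961e+02 1.900000e-03 1.033892e+02]
contact_force [ 0.0985  0.2292 -5.471 ]
gripper_width 0.0391
```

View pics/e2.png

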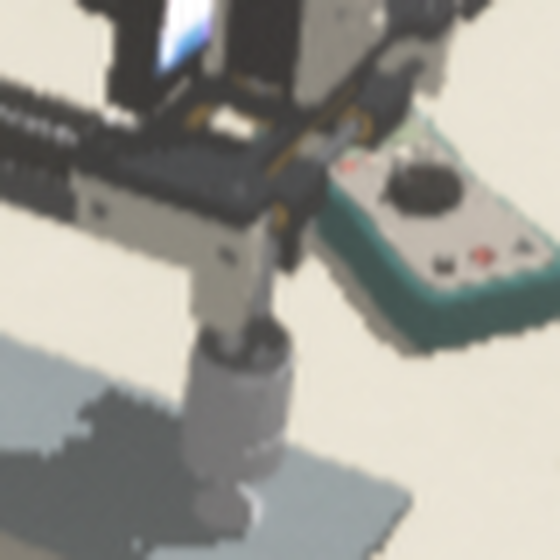

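The scene view shows the weight axis over the disc, with the hook now hidden behind the finger. No contact yet. The lowest possible seat puts contact near TCP z 0.132.

Emit:
apply_moves(plan=[[200,[0,0,0.02],0],[200,[0,0,0],0],[200,[0,0,0],0]])

```text
time_s: 18.1
tcp_pos: [0.5805, -0.1304, 0.1326]
eef_rot: [180.0, 0.0, 103.4]
contact_force: [0.2, 0.1, -4.7]
gripper_width: 0.039
```

Emit:
apply_moves(plan=[[200,[0,0,0.02],0],[200,[0,0,0],0],[200,[0,0,0],0]])

```text
time_s: 18.48
tcp_pos: [0.5806, -0.1304, 0.1318]
eef_rot: [180.0, 0.0, 103.4]
contact_force: [0.1, -0.5, -1.7]
gripper_width: 0.039
```

Contact: the load is starting to transfer, and the weight is about 5.4 N. The target is a net +8 N, so about 3 mm more.

Emit:
apply_moves(plan=[[200,[0,0,0.02],0],[200,[0,0,0.01],0],[200,[0,0,0],0],[200,[0,0,0],0]])

```text
time_s: 18.98
tcp_pos: [0.5806, -0.1304, 0.1303]
eef_rot: [180.0, 0.0, 103.4]
contact_force: [-1.0, 1.3, 0.4]
gripper_width: 0.0391
```

Emit:
apply_moves(plan=[[200,[0,0,0.02],0],[200,[0,0,0],0],[200,[0,0,0],0]])

```text
time_s: 19.35
tcp_pos: [0.5807, -0.1304, 0.1293]
eef_rot: [180.0, 0.0, 103.4]
contact_force: [-1.1, 1.2, 3.8]
gripper_width: 0.0388
```

Emit:
apply_moves(plan=[[200,[0,0,0.015],0],[200,[0,0,0.01],0],[200,[0,0,0],0],[200,[0,0,0],0]])

```text
time_s: 19.85
tcp_pos: [0.5807, -0.1305, 0.1283]
eef_rot: [180.0, 0.0, 103.4]
contact_force: [-2.3, 1.3, 6.3]
gripper_width: 0.0387
```

```bash
python3 - <<'E'
from plant import get_state,viewer
for i in range(3):
    s=get_state(); print(s['time_s'],s['contact_force'],s['tcp_pos'],s['moment']); viewer.capture('scene')
E
```

```text
19.85 [-2.34500775  1.32398899  6.26229269] [ 0.580696   -0.13047034  0.12829313] [0.3070208  0.74432062 0.0025361 ]
19.9 [-2.64343111  0.16669666  7.43133697] [ 0.58071511 -0.13047103  0.12828096] [0.29478005 0.69396938 0.03362959]
19.95 [-1.00033739  1.06997429  6.8576268 ] [ 0.58067148 -0.13045665  0.12828362] [ 0.26628793  0.76944332 -0.02336968]
```

Emit:
apply_moves(plan=[[200,[0,0,0.007],0],[200,[0,0,0],0],[200,[0,0,0],0],[200,[0,0,0],0],[200,[0,0,0],0],[200,[0,0,0],0],[200,[0,0,0],0]])

```text
time_s: 20.88
tcp_pos: [0.5807, -0.1305, 0.1281]
eef_rot: [180.0, 0.0, 103.4]
contact_force: [-3.2, 0.1, 6.7]
gripper_width: 0.0392
```

```bash
python3 - <<'E'
from plant import get_state,viewer
for i in range(3):
    s=get_state(); print(s['time_s'],s['contact_force'],s['tcp_pos'],s['gripper_width']); viewer.capture('scene')
E
```

```text
20.875 [-3.18379278  0.11627097  6.65540412] [ 0.58071228 -0.13048885  0.12805369] 0.03924087160027041
20.925 [-2.29642928  0.95283461  7.75470092] [ 0.58071167 -0.13045967  0.12804249] 0.03879077231174339
20.975 [-2.64807382  0.75417988  6.42388869] [ 0.58073504 -0.13047303  0.12805515] 0.039001706620504936
```

Emit:
apply_moves(plan=[[200,[0,0,0.008],0],[200,[0,0,0],0],[200,[0,0,0],0],[200,[0,0,0],0],[200,[0,0,0],0],[200,[0,0,0],0],[200,[0,0,0],0],[200,[0,0,0],0]])

```text
time_s: 22.02
tcp_pos: [0.5807, -0.1305, 0.1278]
eef_rot: [180.0, 0.0, 103.4]
contact_force: [-3.6, 1.3, 8.0]
gripper_width: 0.0391
```

```bash
python3 - <<'E'
from plant import get_state,viewer
for i in range(3):
    s=get_state(); print(s['time_s'],s['contact_force'],s['tcp_pos'],s['gripper_width']); viewer.capture('scene')
E
```

```text
22.025 [-3.5790798   1.28343092  7.95254606] [ 0.58072923 -0.13047154  0.12776503] 0.03905716823130454
22.075 [-2.76801286  1.02971469  7.55934406] [ 0.58070376 -0.1304718   0.12776526] 0.03880678456762949
22.125 [-2.64204223  0.39539988  7.83237587] [ 0.58073633 -0.13045632  0.12775284] 0.03924023139377387
```

A pull of about 7.8 N was held for over a second, giving a hook load near 13 N. I'll ease off to zero net force, then open.

Emit:
apply_moves(plan=[[200,[0,0,-0.015],0],[200,[0,0,-0.015],0],[200,[0,0,-0.015],0],[200,[0,0,-0.005],0],[200,[0,0,0],0],[200,[0,0,0],0]])

```text
time_s: 22.92
tcp_pos: [0.5806, -0.1304, 0.1295]
eef_rot: [180.0, 0.0, 103.4]
contact_force: [-0.4, 0.0, 3.4]
gripper_width: 0.0387
```

```bash
python3 - <<'E'
from plant import get_state,viewer
for i in range(3):
    s=get_state(); print(s['time_s'],s['contact_force'],s['tcp_pos'],s['moment']); viewer.capture('scene')
E
```

```text
22.925 [-0.38217006  0.02803989  3.36184161] [ 0.58057046 -0.13043609  0.12951403] [3.28229389e-02 1.38621568e-01 8.74148303e-05]
22.975 [-0.27261599 -0.32285806  3.16383502] [ 0.58058179 -0.13041296  0.12953547] [-0.01280897  0.07446121 -0.02841214]
23.025 [ 0.27249093 -0.24374304  2.5945438 ] [ 0.5805737  -0.13041432  0.12955012] [-0.08008604  0.08101596 -0.00221307]
```

Emit:
apply_moves(plan=[[200,[0,0,-0.01],0],[200,[0,0,-0.01],0],[200,[0,0,0],0],[200,[0,0,0],0]])

```text
time_s: 23.58
tcp_pos: [0.5805, -0.1304, 0.1304]
eef_rot: [-180.0, -0.0, 103.4]
contact_force: [0.4, -0.4, 0.3]
gripper_width: 0.0389
```

Emit:
apply_moves(squeeze=10, plan=[[200,[0,0,0],0],[200,[0,0,0],0],[200,[0,0,0],0]])

```text
time_s: 23.95
tcp_pos: [0.5803, -0.1303, 0.1305]
eef_rot: [-180.0, -0.0, 103.4]
contact_force: [-0.3, 1.5, -0.2]
gripper_width: 0.0395
```

Emit:
apply_moves(plan=[[134,[0,0,0],0],[130,[0,0,0],0],[126,[0,0,0],0],[120,[0,0,0],0],[110,[0,0,0],0],[90,[0,0,0],0],[60,[0,0,0],0],[20,[0,0,0],0],[0,[0,0,0],0],[0,[0,0,0],0],[0,[0,0,0],0]])

```text
time_s: 25.32
tcp_pos: [0.5804, -0.1304, 0.1306]
eef_rot: [-180.0, 0.0, 103.4]
contact_force: [-1.0, -0.1, 0.3]
gripper_width: 0.0874
```

```bash
python3 snap.py f 240 80 120 150 270 90 100 150; python3 - <<'E'
import cv2
im=cv2.imread('pics/f_scene.png')[125:205,270:350];cv2.imwrite('pics/f2.png',cv2.resize(im,None,fx=7,fy=7,interpolation=4))
E
```

```text
scene scale 3.25
top scale 3.9
time_s 25.425
tcp_pos [ 0.5805 -0.1304  0.1306]
eef_rot [ 1.799951e+02 -1.800000e-03  1.033878e+02]
contact_force [0.2404 0.4438 0.9609]
gripper_width 0.0873
```

View pics/f2.png

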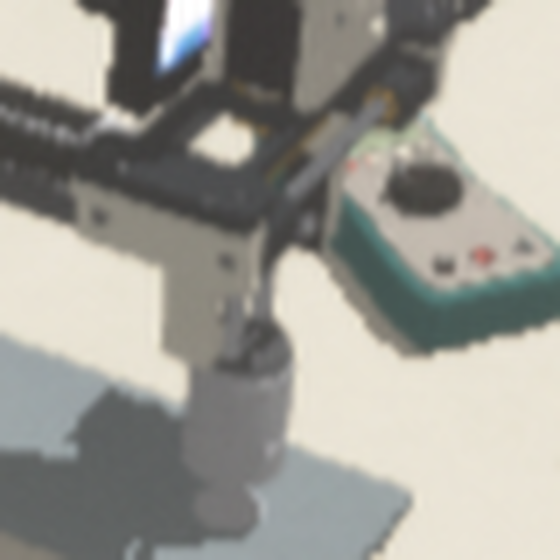

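The weight stayed in place with the jaws open (weight at zoomed (240,410)). Now I'll retreat straight up.

Emit:
apply_moves(plan=[[0,[0,0,-0.1],0],[0,[0,0,-0.2],0],[0,[0,0,-0.3],0],[0,[0,0,-0.4],0],[0,[0,0,-0.5],0],[0,[0,0,-0.6],0],[0,[0,0,-0.5],0],[0,[0,0,-0.2],0],[0,[0,0,0],0]])

```text
time_s: 26.55
tcp_pos: [0.5806, -0.1303, 0.2713]
eef_rot: [179.9, 0.0, 103.4]
contact_force: [-0.2, 0.3, -0.1]
gripper_width: 0.088
```

Emit:
apply_moves(plan=[[0,[0,-0.3,0],0],[0,[0,-0.6,0],0],[0,[0,-0.6,0],0],[0,[0,-0.4,0],0],[0,[0.5,0,0],0],[0,[0.8,0,0],0],[0,[0.8,0,0],0],[0,[0.8,0,0],0],[0,[0.6,0,0],0],[0,[0,0,0],0],[0,[0,0,0],0],[0,[0,0,0],0]])

```text
time_s: 28.05
tcp_pos: [0.4475, 0.0172, 0.2704]
eef_rot: [-180.0, 0.0, 103.3]
contact_force: [-0.8, 0.7, 1.2]
gripper_width: 0.0876
```

```bash
python3 snap.py g 240 80 120 150 175 90 180 180; python3 - <<'E'
import cv2
im=cv2.imread('pics/g_scene.png')[125:215,265:355];cv2.imwrite('pics/g2.png',cv2.resize(im,None,fx=6.5,fy=6.5,interpolation=4))
E
```

```text
scene scale 3.25
top scale 2.167
time_s 28.15
tcp_pos [0.4475 0.0172 0.2704]
eef_rot [-1.799785e+02  7.500000e-03  1.033231e+02]
contact_force [ 0.3396 -0.0461  0.8729]
gripper_width 0.0877
```

View pics/g2.png

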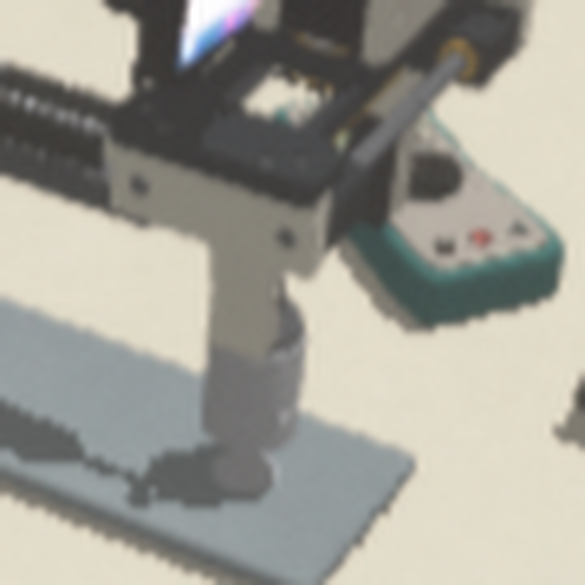

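View pics/g.png

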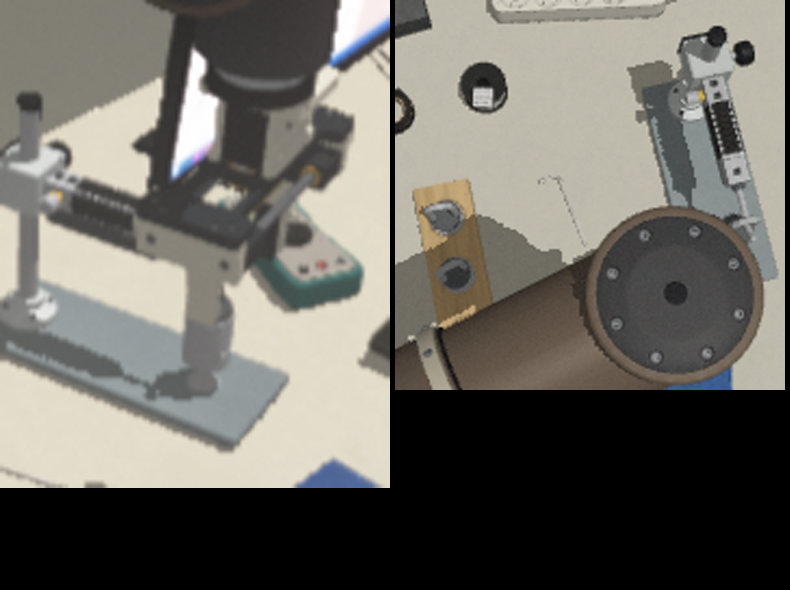

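The top view shows the weight hanging on the hook tip at about (740,222), but the gripper hides it in the scene view. I'll move clear for a final look.

Emit:
apply_moves(plan=[[0,[-0.4,-0.1,0],0],[0,[-0.8,-0.1,0],0],[0,[-0.8,0,0],0],[0,[-0.8,0,0],0],[0,[-0.8,0,0],0],[0,[-0.8,0,0],0],[0,[-0.8,0,0],0],[0,[-0.8,0,0],0],[0,[-0.6,0,0],0],[0,[0,0,0],0],[0,[0,0,0],0],[0,[0,0,0],0]])

```text
time_s: 29.65
tcp_pos: [0.514, -0.3049, 0.2708]
eef_rot: [180.0, 0.0, 103.4]
contact_force: [0.2, -0.2, 0.0]
gripper_width: 0.0877
```

```bash
python3 snap.py h 170 80 180 210 175 90 180 180; python3 - <<'E'
import cv2
im=cv2.imread('pics/h_scene.png')[125:215,265:355];cv2.imwrite('pics/h2.png',cv2.resize(im,None,fx=6.5,fy=6.5,interpolation=4))
E
```

```text
scene scale 2.167
top scale 2.167
time_s 29.75
tcp_pos [ 0.5142 -0.3049  0.271 ]
eef_rot [1.799667e+02 1.380000e-02 1.034422e+02]
contact_force [ 0.2763  0.4548 -0.6534]
gripper_width 0.0882
```

View pics/h.png

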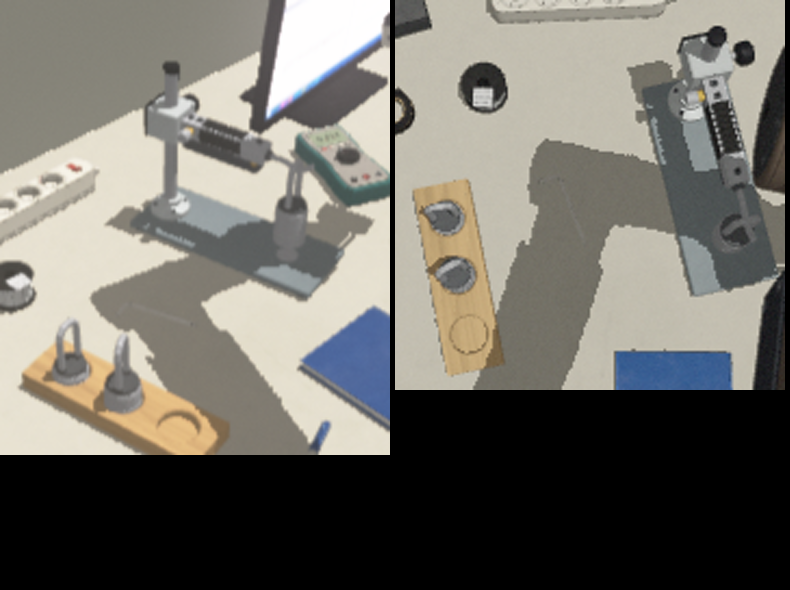

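View pics/h2.png

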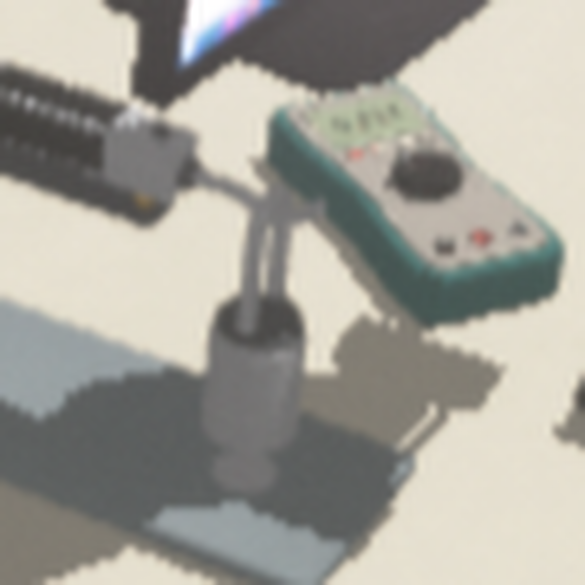

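The weight hangs on the hook (zoomed (255,370)), the other two are in their wells, and the gripper is clear. I'll check that it's still, then hand in.

Emit:
apply_moves(plan=[[0,[0,0,0],0],[0,[0,0,0],0],[0,[0,0,0],0],[0,[0,0,0],0],[0,[0,0,0],0],[0,[0,0,0],0],[0,[0,0,0],0],[0,[0,0,0],0],[0,[0,0,0],0],[0,[0,0,0],0],[0,[0,0,0],0],[0,[0,0,0],0]])

```text
time_s: 31.25
tcp_pos: [0.5142, -0.3055, 0.2706]
eef_rot: [180.0, 0.0, 103.4]
contact_force: [-0.4, 0.0, 0.2]
gripper_width: 0.0872
```

```bash
python3 - <<'E'
from plant import viewer
import cv2,numpy as np
F=[viewer.capture("scene")["frame"] for _ in range(9)]
prev=cv2.imread('pics/h_scene.png')
c=lambda f:f[140:205,290:325].astype(int)
for f in [prev]+F[:-1:2]: 
    s=cv2.phaseCorrelate(c(f).mean(2).astype(np.float32),c(F[-1]).mean(2).astype(np.float32)); print(np.abs(c(f)-c(F[-1])).mean().round(2),np.round(s[0],2))
E
```

```text
0.64 [-0.03  0.01]
0.57 [-0.01  0.01]
0.57 [0.   0.01]
0.57 [-0.01 -0.01]
0.56 [-0.    0.01]
```

Still to within a few hundredths of a pixel. Handing in.

```bash
python3 -c "
from plant import close_job
print(close_job())"
```

```text
the job is handed in; nothing more can be done
None
```

The largest weight is hanging on the load cell's hook, seated and still. I handed the job in at about 32 s of the 61 s allowed; it reports no verdict.

- **Hanging:** I gripped the weight across the side bars and passed its loop over the hook tip. I then lowered it until I felt contact, at TCP z of about 0.132 m, which puts the seat near 0.166 m.
- **Tug:** I pulled about 7 N for 1 s, then about 7.8 N for another second, beyond its own weight of about 5.4 N. That put about 13 N on the hook, under the 19.5 N limit. I eased to about zero net force before opening the jaws.
- **Last checks:** The final pictures show the weight hanging on the hook, the other two weights in their wells and the gripper well clear. Over the last 1.5 s or so the weight's image shifted by 0.03 px or less.
- **Disagreements:** A sideways force of about 3 N appeared at the peak of the tug, and it vanished when I eased off. The two cameras differed by up to 6 mm on the weight's position in the block, but the grip came out centred.

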